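# Click the grinder's dial to the red mark and start it

### The arm

A 6-joint arm with a two-finger parallel gripper is mounted at the origin on the work surface. World frame = base frame: x ahead of the robot, y to its left, z up, the work surface at z = 0. Lengths are in m, angles in rad, forces in N, time in s.
With the tool pointing down it reaches from about 0.425 to 1.125 m from the base axis. Payload 14.9 kg.
Tool frame: the origin (TCP) lies midway between the tips of the shut fingers; the grasp point (between the pads) lies 19 mm behind it (bot.pinch_z is the distance from the TCP to the grasp point, in m); y points along the fingers, x is the direction in which the jaws open and shut, and the axes are right-handed (so a half turn about y gives the same grasp; the last joint's range is limited). The gripper opens to 91 mm and grips with 3 to 60 N. Pads are 32 mm wide; open, the fingers measure 118 mm over their backs; the gripper's body (76 mm by 178 mm) begins 60 mm behind the grasp point.
Start: joints at [1.221, 0.379, 1.734, -0, 1.028, -0.033], TCP at [0.218, 0.665, 0.191] pointing down, gripper open.
Joint ranges: [-2.77, 2.77], [-0.74, 2.19], [0, 2.66], [-1.06, 4.2], [0.31, 2.87], [-3.08, 3.08]. Speed limits (rad/s): [1.89, 1.89, 2.39, 3.14, 3.14, 3.14].

### API

Orientations are given as [roll, pitch, yaw] about the fixed x, y, z axes, in that order (R = Rz(yaw) Ry(pitch) Rx(roll)).
In Python, from station import bot, imaging, job gives the robot as it stands.
- The arm moves only by the shell command python3 -m creep 'ROWS' [FORCE]. ROWS is JSON, a list of rows, each a list of 7 numbers: the opening, from 0 (shut) to 1 (fully open), then the shift along the tool's x, y, z in cm, then the turn, a rotation vector about the tool's x, y, z in rad. In form: [[hand, x, y, z, wx, wy, wz], ...]. A call has 1 to 10 rows; each row is the pose to reach, as a shift and turn from the pose commanded when the call began, along the tool's axes at that moment; what a row does not reach only later rows make up. A row lasts 1/10 s, in which the tool goes at most 50 mm and 8.59 degrees, less where a joint would pass 70% of its speed; a pose out of reach is approached as far as the arm can. A call with a gripper value outside its range is refused whole. The fingers move at their own pace and stop on an object; FORCE is the grip in N (left out, the last holds). Time passes only in rows, so rows that repeat a pose let the fingers close. It gives the time, the measured TCP pose, the force and the opening at its end, in the units of the state.
- bot.get_state(): the state, without advancing time (a new reading comes with each control period).
- imaging.read_camera(name): name is "side" or "top"; returns the picture (480x640x3 uint8, red, green, blue); there is no depth.
- imaging.camera_params(name): a dict with "K" (3x3 intrinsics, pixels), "R" (3x3) and "t" (3): a world point X has camera coordinates R X + t. Camera axes: x right, y down, z forward; pixel columns grow to the right and rows downward; lengths in m; the calibration is good to about 2 mm. A picture is of the moment at which its call begins. camera_params takes no time and is no camera call.
- job.sign_off(): hands the job in, once; it reports no verdict.
The state is a dict: "t": time; "joint_pos": joint angles; "qvel": joint speeds; "effort": joint torques, N m; "tool_pos": TCP position; "tcp_rot": TCP orientation; "contact_force": force on the tool from outside, world axes, zero at the start; "torque": the same for the moment, N m; "finger_gap": finger opening in m.
Only numpy, scipy, OpenCV 4.12 (cv2) and the standard library are available. Lean on these libraries where they do the work, as an engineer would, in place of code of your own. Each camera call takes 0.05 s, during which the arm holds its last target.

### The job

Set the bean grinder to the grind marked by the red stud: push its red thumb lever (anticlockwise seen from above) in full strokes, letting it spring all the way back each time, so that the dial steps one notch per click, until the orange pointer stands over the red stud, without going past it. Push gently (never more than 15 N on the lever, also at its stop) and do not turn the dial directly. Only when the pointer is on the red stud press the green start button down once and let go, leave everything else where it stands, and move clear.

Things in the scene. Friction and masses are not known exactly. Their poses are not given: they have to be found in the camera images.
- grinder: low white bean grinder, fixed, 260 (x) x 400 (y) x 140 mm high; origin under its centre, front with black strip faces its -x. On top, in its frame: dial axis at (0, -90) mm, green button at (-85, 95) mm, clear hopper 108 mm across at (55, 125) mm, up to 302 mm high.
- thumb_pad (a point): centre of the red thumb pad, an upright tab 26 (its x, radial) x 12 (its y) x 36 mm, from 148 to 184 mm above the table, on a lever near the grinder's front edge that swings about the dial axis, 95 mm from it. Push it along its +y (anticlockwise from above). At rest it lies 169 degrees anticlockwise from the grinder's +x about the dial axis, at its stop 188 to 200. Its pushed side is clear for 60 mm.
- thumb_lever (a joint): lever angle, rad: 0 at rest. The return spring takes 1.2 N at the pad; after 0.07 to 0.27 of free play (differs each time) it picks up the dial: about 6 N, falling to 2 N over 0.25 rad, where the dial clicks on. Some 1 mm of pad travel later a springy stop adds 8 N per mm. Let go before the click, the dial drops back; let it spring fully home before the next stroke. Each full stroke is one notch.
- dial: round dark dial on the grinder's top, 88 mm across, with a raised orange pointer; top 170 mm above the table; origin on its axis at the grinder's top face, x along the pointer. It rests only in notches 30 degrees (0.5236 rad) apart and steps anticlockwise seen from above.
- pointer_tip (a point): outer end of the orange pointer, 68 mm from the dial axis, 158.5 mm above the table; point x along the pointer, y towards where the dial steps, z up
- red_mark: fixed red stud, 18 mm across and 10 mm high, on the grinder's top, 68 mm from the dial axis, at a notch 2 to 5 clicks ahead of the pointer at the start; the pointer passes over it; two grey studs stand at other notches. Origin: centre of its underside, 140 mm above the table.
- start_button (a joint): travel of the green start button, m: 0 when up, 0.006 when fully down; about 1.5 N to begin, 5 N fully down; springs back
- start_button_top (a point): centre of the top face of the green button, 30 mm across, pressed straight down; its face is about 162 mm above the table
- espresso_cup: white cup, 60 mm across, 55 mm tall, stands on the grinder's top near its far edge; origin at the centre of its underside; leave it alone
- tamper: steel tamper, 52 mm across, 78 mm tall, stands on the grinder's top at its far right corner; origin at the centre of its underside; leave it alone
- milk_jug: steel jug with side handle, 84 mm across, 100 mm tall, on the table right of the grinder; origin at the centre of its underside; leave it alone
- bean_jar: amber jar with black cap, 84 mm across, 150 mm tall, on the table left of the grinder; origin at the centre of its underside; leave it alone
- paper_cup: pale paper cup, 80 mm across, 95 mm tall, on the table to the left; origin at the centre of its underside; leave it alone
- lid_stack: white stack of lids, 90 mm across, 50 mm tall, on the table to the right; origin at the centre of its underside; leave it alone

How it is judged:
On the way, in this order (a step that is already met when the one before it is completed fails the run):
1. the dial has clicked round until the pointer rests over the red stud (horizontal distance between pointer_tip and red_mark below 0.005 m and value of joint thumb_lever below 0.05 rad), for 0.2 s.
2. the start button is pressed down (value of joint start_button above 0.004 m and horizontal distance between pointer_tip and red_mark below 0.005 m).
At the end, for the whole second after the job is handed in: the pointer tip stands over the red stud (within 5 mm horizontally) and the dial is still, the thumb lever is back home (within 0.05 rad), the start button has been pressed (over 4 mm) with the pointer on the stud and is up again (within 1.5 mm) (all of step 1 and value of joint start_button below 0.0015 m and angular speed of dial below 0.1 rad/s); the robot touches nothing.
It fails at once if more than 15 N on the thumb lever (contact force between any of the fingers, the arm and thumb_lever above 15 N).
It fails at once if the robot touches the dial itself instead of its lever (contact force between any of the arm, the fingers and dial above 1 N).
It fails at once if the pointer goes past the red stud (y of red_mark in the frame of pointer_tip below -0.012 m).
It fails at once if the start button is pressed while the pointer is not on the red stud (value of joint start_button above 0.003 m and horizontal distance between pointer_tip and red_mark above 0.006 m).
It fails at once if a bystander is pushed more than 20 mm from its place (distance of any of espresso_cup, tamper, milk_jug, bean_jar, paper_cup, lid_stack from where it was at the start of the episode above 0.02 m).
It also fails if it takes over 58 s, if anything falls off the work surface, if the arm or the gripper's body presses on something with over 40 N, if the wrist force passes 120 N, or if a joint passes its speed limit or range.

## Working session

There is one attempt and no reset: what is moved stays moved. The work goes in short steps, Python scripts to look and compute and a shell command to move; the robot and the scene stay as the last step left them, time stands still between calls to the robot, and variables do not carry over. Pictures are saved under pics/ and viewed, and the job is handed in when it is done.

```bash
ls; mkdir -p pics
python3 - <<'E'
from station import bot, imaging, job
import cv2
for n in ("side","top"):
    im=imaging.read_camera(n); cv2.imwrite(f"pics/{n}0.png",im[:,:,::-1])
    p=imaging.camera_params(n); print(n,p["K"],p["R"],p["t"])
print(bot.get_state(), bot.pinch_z)
E
```

```text
pics
side [[449.30326726   0.         316.22693227]
 [  0.         449.30326726 238.69637787]
 [  0.           0.           1.        ]] [[ 0.85626741 -0.51633736  0.01420743]
 [-0.34817301 -0.59727308 -0.72252365]
 [ 0.38155166  0.61372682 -0.6912002 ]] [-0.45311383  0.26401553  1.01133197]
top [[434.92713653   0.         312.82047462]
 [  0.         434.92713653 241.85184423]
 [  0.           0.           1.        ]] [[-2.50902071e-02 -9.99679983e-01 -3.22684184e-03]
 [-9.87206175e-01  2.52853051e-02 -1.57431322e-01]
 [ 1.57462533e-01 -7.64426292e-04 -9.87524666e-01]] [0.00332052 0.55098747 1.03967098]
{'t': 0.1, 'joint_pos': array([ 1.22067557e+00,  3.79349622e-01,  1.73471183e+00, -1.86751901e-05,
        1.02848062e+00, -3.33158481e-02]), 'qvel': array([ 0.00054811, -0.00120867, -0.00239933,  0.00107279, -0.00018921,
       -0.00126648]), 'effort': array([-1.81919091e-03, -7.65041971e+01, -4.35293484e+01,  6.51519047e-02,
        3.98430519e-02, -2.19085524e-05]), 'tool_pos': array([0.21796706, 0.66481381, 0.18996362]), 'tcp_rot': array([-1.57078068e+00,  9.49422696e-04,  1.25400107e+00]), 'contact_force': array([-0.29969965,  0.84775603, -0.21826335]), 'torque': array([ 0.047636  , -0.00793575, -0.06960206]), 'finger_gap': 0.09144158178357006} 0.0188
```

View pics/top0.png

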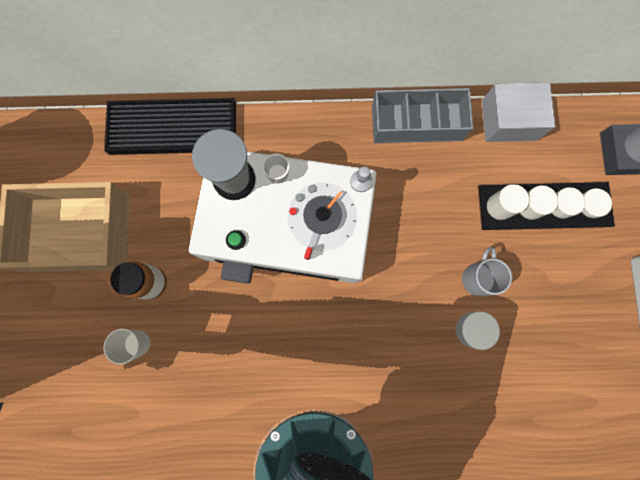

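View pics/side0.png

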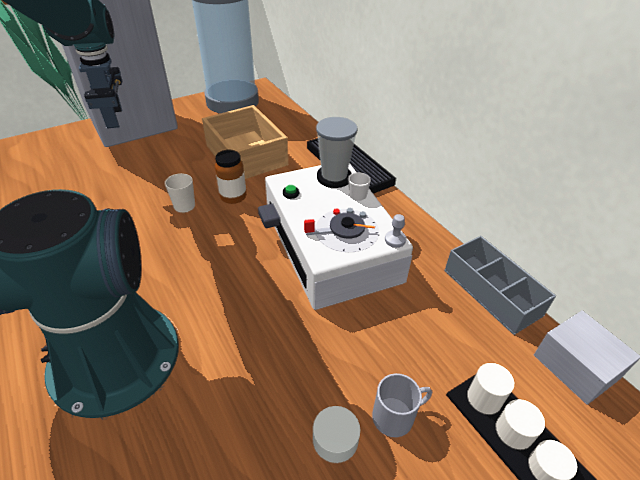

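The top view shows the dial at (323,214), pointer end about (344,192), red stud (292,211), red thumb pad (308,252) and green button (235,240). The gripper is outside the top view. Next I measure these by colour.

```bash
cat > h.py <<'E'
from station import bot, imaging, job
import cv2, numpy as np
P={n:imaging.camera_params(n) for n in("side","top")}
def ray(n,u,v):
    p=P[n];d=p["R"].T@np.linalg.solve(p["K"],[u,v,1.]);return -p["R"].T@p["t"],d
def plane(n,u,v,z):
    c,d=ray(n,u,v);return c+d*(z-c[2])/d[2]
def proj(n,X):
    p=P[n];q=p["K"]@(p["R"]@np.asarray(X)+p["t"]);return q[:2]/q[2]
def tri(a,b):
    A=[];B=[]
    for n,uv in(("top",a),("side",b)):
        c,d=ray(n,*uv);d=d/np.linalg.norm(d);M=np.eye(3)-np.outer(d,d);A.append(M);B.append(M@c)
    return np.linalg.lstsq(np.vstack(A),np.hstack(B),rcond=None)[0]
def blobs(im,col,minA=8):
    h=cv2.cvtColor(im,cv2.COLOR_RGB2HSV).astype(int);H,S,V=h[...,0],h[...,1],h[...,2]
    m={"red":((H<5)|(H>174))&(S>170)&(V>90),"green":(H>45)&(H<85)&(S>120)&(V>60),"orange":(H>=7)&(H<16)&(S>150)&(V>150)}[col]
    n,l,s,c=cv2.connectedComponentsWithStats(m.astype(np.uint8));return [(s[i].tolist(),c[i].round(2).tolist()) for i in range(1,n) if s[i][4]>=minA],l
E
python3 - <<'E'
from h import *
for n in("top","side"):
    im=cv2.imread(f"pics/{n}0.png")[:,:,::-1].copy()
    x0,x1,y0,y1=(185,385,125,290) if n=="top" else (255,415,115,300)
    for c in("red","green","orange"):
        b,_=blobs(im,c)
        for s,ct in b:
            if x0<ct[0]<x1 and y0<ct[1]<y1: print(n,c,s,ct)
    cr=im[y0:y1,x0:x1,::-1]; cv2.imwrite(f"pics/{n}0z.png",cv2.resize(cr,None,fx=3.2 if n=='top' else 3.2,fy=3.2,interpolation=cv2.INTER_CUBIC))
E
```

```text
top red [290, 208, 6, 7, 32] [292.5, 210.88]
top red [305, 248, 7, 11, 50] [307.78, 252.92]
top green [228, 232, 14, 14, 153] [234.32, 238.53]
top orange [327, 192, 14, 16, 43] [333.14, 200.42]
side red [333, 209, 6, 6, 27] [335.85, 211.11]
side red [304, 220, 10, 13, 120] [308.55, 225.62]
side green [285, 185, 11, 8, 72] [290.25, 188.68]
side orange [288, 140, 33, 28, 570] [301.8, 153.9]
side orange [354, 224, 8, 2, 9] [357.67, 224.44]
side orange [363, 225, 12, 3, 16] [368.31, 226.5]
```

Run:
```python
from h import *
for s,u,v,z in(("dial",323,214,.17),("stud",292,211,.15),("pad",308,252,.184),("tip",344,192,.16),("btn",235,240,.162)): print(s,plane("top",u,v,z).round(4))
```

```text
dial [ 0.5927 -0.0347  0.17  ]
stud [0.606  0.0349 0.15  ]
pad [5.066e-01 4.000e-04 1.840e-01]
tip [ 0.6446 -0.0839  0.16  ]
btn [0.5406 0.1619 0.162 ]
```

View pics/top0z.png

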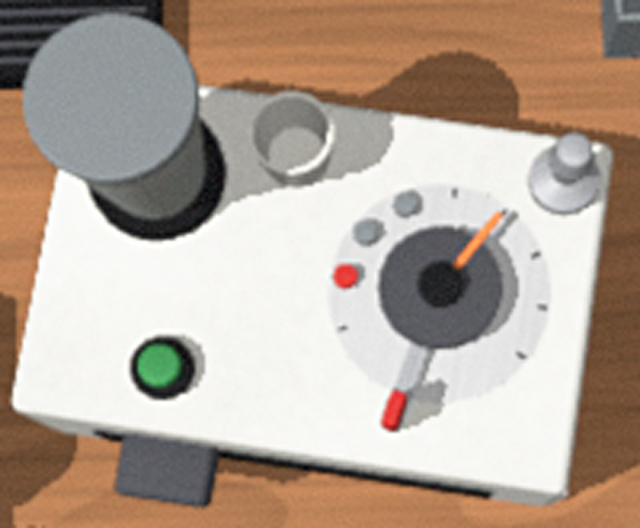

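View pics/side0z.png

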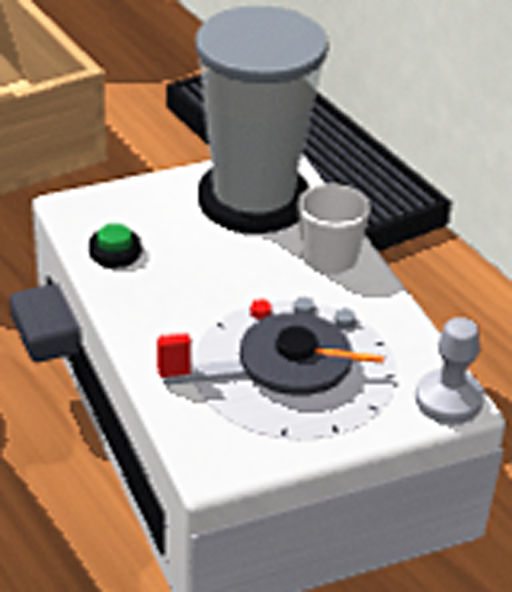

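Run:
```python
from h import *
print("pad tri",tri((307.8,252.9),(308.55,225.6)).round(4)," stud tri",tri((292.5,210.9),(335.85,211.1)).round(4)," btn tri",tri((234.3,238.5),(290.2,188.7)).round(4))
im=cv2.imread("pics/top0.png")[:,:,::-1].copy()
h=cv2.cvtColor(im,cv2.COLOR_RGB2HSV).astype(int)
m=((h[...,1]<30)&(h[...,2]>215)).astype(np.uint8); m[:, :185]=0;m[:,385:]=0;m[:140]=0;m[290:]=0
c=max(cv2.findContours(m,0,2)[0],key=cv2.contourArea); r=cv2.minAreaRect(c); print(r)
for q in cv2.boxPoints(r): print(q,plane("top",*q,.14).round(4))
```

```text
pad tri [0.5065 0.0015 0.1643]  stud tri [0.6073 0.0342 0.1436]  btn tri [0.5449 0.1653 0.1534]
((282.1876220703125, 211.86175537109375), (174.04388427734375, 109.14818572998047), 8.61564826965332)
[187.97217 252.78365] [0.5177 0.2721 0.14  ]
[204.32318 144.86714] [0.773  0.2387 0.14  ]
[376.40308 170.93987] [ 0.6987 -0.1626  0.14  ]
[360.05206 278.85638] [ 0.4491 -0.114   0.14  ]
```

Run:
```python
from h import *
im=cv2.imread("pics/top0.png")[:,:,::-1].copy()
h=cv2.cvtColor(im,cv2.COLOR_RGB2HSV).astype(int)
m=((h[...,2]<115)&(h[...,1]<90)).astype(np.uint8); k=np.zeros_like(m);k[190:240,298:350]=1;m*=k
m=cv2.morphologyEx(m,cv2.MORPH_OPEN,np.ones((5,5),np.uint8))
c=max(cv2.findContours(m,0,2)[0],key=cv2.contourArea);hull=cv2.convexHull(c);e=cv2.fitEllipse(hull);print(e)
D=plane("top",*e[0],.168);print("dial",D, "diam",[a/434.9*(1.04-.168+.09) for a in e[1]])
B=plane("top",234.3,238.5,.162);S=plane("top",292.5,210.9,.149);T=plane("top",343.3,192.3,.1585)
print("btn",B,"stud",S,"tip",T)
d=B-D;print("btn-dial len",np.hypot(d[0],d[1]),"should",np.hypot(85,185), "yaw",np.degrees(np.arctan2(d[1],d[0])-np.arctan2(185,-85)))
Pd=plane("top",307.8,252.9,.178)
for n,X in(("stud",S),("tip",T),("pad",Pd)):
    d=X-D;print(n,X.round(4),np.hypot(d[0],d[1]).round(4),np.degrees(np.arctan2(d[1],d[0])).round(1))
```

```text
((322.3963623046875, 214.5220184326172), (37.32512283325195, 37.92373275756836), 80.2359390258789)
dial [ 0.59203448 -0.03337753  0.168     ] diam [0.08256327469668516, 0.08388740150099049]
btn [0.54401549 0.16346026 0.162     ] stud [0.60645505 0.03379526 0.149     ] tip [ 0.64438104 -0.08239075  0.1585    ]
btn-dial len 0.20261031925653597 should 203.59273071502332 yaw -10.9672175780282
stud [0.6065 0.0338 0.149 ] 0.0687 77.9
tip [ 0.6444 -0.0824  0.1585] 0.0717 -43.1
pad [0.5055 0.001  0.178 ] 0.0931 158.4
```

Cross-checks agree: button-to-dial 202.6 mm (given 203.6), yaw −11.0°, stud radius 68.7 mm, and pad at 158.4° against 158.0° expected. Stud minus pointer is about 121°, so 4 clicks. Now I work out the approach shift.

```bash
cat >> h.py <<'E'
from scipy.spatial.transform import Rotation as Ro
D=np.array([.592,-.0334]);A0=np.radians(158.1)
def shift(target,yaw_t,z):
    s=bot.get_state();R=Ro.from_euler("xyz",s["tcp_rot"]).as_matrix()
    Rt=Ro.from_euler("xyz",[-np.pi/2,0,yaw_t]).as_matrix()
    d=R.T@(np.array([*target,z])-s["tool_pos"]);print("cm",(d*100).round(2),"rv",Ro.from_matrix(R.T@Rt).as_rotvec().round(4))
def behind(gap,ang=A0,r=.095):
    rad=np.array([np.cos(ang),np.sin(ang)]);t=np.array([-rad[1],rad[0]]);return D+r*rad-(.0195+gap)*t
E
python3 - <<'E'
from h import *
g=behind(.018);print(g);shift(g,np.radians(68.1),.26)
shift(bot.get_state()["tool_pos"][:2],np.radians(68.1),.26)
E
```

```text
[0.5178426 0.0368277]
cm [-50.34  -6.96 -48.06] rv [ 0.      0.0654 -0.0009]
cm [-0.01 -7.    0.  ] rv [ 0.      0.0654 -0.0009]
```

```bash
python3 -m creep '[[0,0,-7,0,0,0,0],[0,0,-7,0,0,0,0],[0,-10,-7,-9.5,0,0.0654,0],[0,-20,-7,-19,0,0.0654,0],[0,-30,-7,-28.5,0,0.0654,0],[0,-40,-7,-38,0,0.0654,0],[0,-50.3,-7,-48,0,0.0654,0],[0,-50.3,-7,-48,0,0.0654,0],[0,-50.3,-7,-48,0,0.0654,0],[0,-50.3,-7,-48,0,0.0654,0]]' 20
python3 - <<'E'
from h import *
g=behind(.018);shift(g,np.radians(68.1),.26)
E
```

```text
t: 1.1
tool_pos: [0.3903, 0.3021, 0.2605]
tcp_rot: [-1.571, 0.0, 1.189]
contact_force: [0.7, 0.2, 0.5]
finger_gap: 0.0143
cm [-19.87   0.05 -21.72] rv [ 0.      0.0004 -0.    ]
```

```bash
python3 -m creep '[[0,-3.3,0,-3.6,0,0,0],[0,-6.6,0,-7.2,0,0,0],[0,-9.9,0,-10.8,0,0,0],[0,-13.2,0,-14.4,0,0,0],[0,-16.5,0,-18,0,0,0],[0,-19.9,0,-21.7,0,0,0],[0,-19.9,0,-21.7,0,0,0],[0,-19.9,0,-21.7,0,0,0],[0,-19.9,0,-21.7,0,0,0]]'
python3 - <<'E'
from h import *
g=behind(.018);shift(g,np.radians(68.1),.26);shift(g,np.radians(68.1),.163)
for n in("top","side"): cv2.imwrite(f"pics/{n}1.png",imaging.read_camera(n)[:,:,::-1])
E
```

```text
t: 2.0
tool_pos: [0.5167, 0.0392, 0.2603]
tcp_rot: [-1.57, 0.0, 1.189]
contact_force: [-0.9, 0.6, -0.0]
finger_gap: 0.0004
cm [-0.18  0.03 -0.2 ] rv [-0.0006  0.0005 -0.0001]
cm [-0.18  9.73 -0.2 ] rv [-0.0006  0.0005 -0.0001]
```

View pics/side1.png

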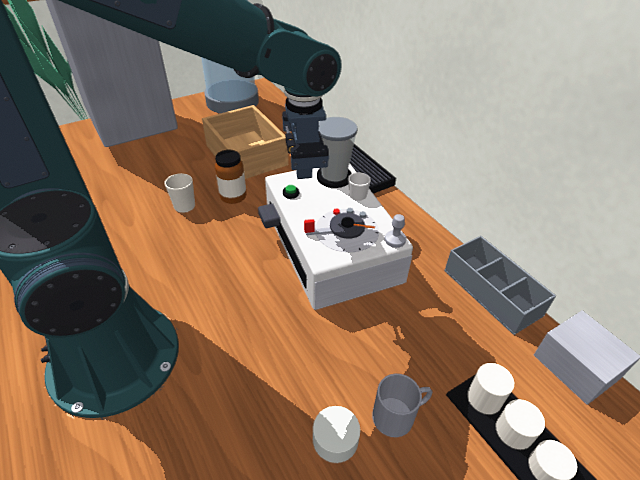

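View pics/top1.png

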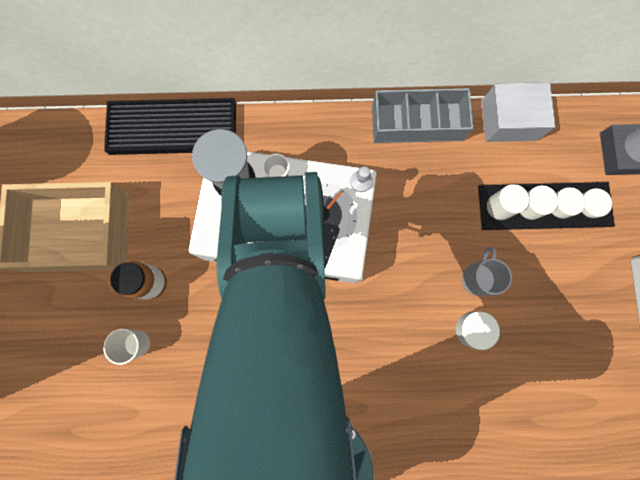

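The top view is blocked by the arm, but the side view still shows the dial, the pointer (350–375, 226) and the red pad (309,226). Next I descend behind the pad.

```bash
python3 -m creep '[[0,-0.2,3,-0.2,0,0,0],[0,-0.2,6,-0.2,0,0,0],[0,-0.2,8.5,-0.2,0,0,0],[0,-0.2,9.7,-0.2,0,0,0],[0,-0.2,9.7,-0.2,0,0,0],[0,-0.2,9.7,-0.2,0,0,0],[0,-0.2,9.7,-0.2,0,0,0]]'
python3 - <<'E'
from h import *
g=behind(.018);shift(g,np.radians(68.1),.163)
for n in("side",): cv2.imwrite(f"pics/{n}2.png",cv2.resize(imaging.read_camera(n)[90:330,220:480,::-1],None,fx=2.5,fy=2.5,interpolation=2))
E
```

```text
t: 2.8
tool_pos: [0.5191, 0.0361, 0.1649]
tcp_rot: [-1.573, -0.001, 1.189]
contact_force: [0.7, -0.0, 0.3]
finger_gap: 0.0007
cm [0.02 0.19 0.15] rv [0.0018 0.0005 0.0008]
```

View pics/side2.png

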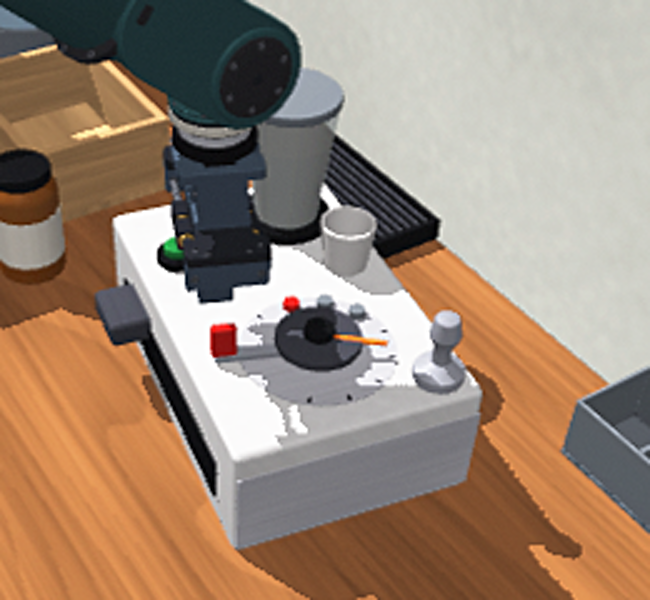

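```bash
python3 -m creep '[[0,-0.5,0.15,0.1,0,0,0],[0,-1,0.15,0.1,0,0,0],[0,-1.4,0.15,0.1,0,0,0],[0,-1.4,0.15,0.1,0,0,0]]'
python3 - <<'E'
from h import *
print(proj("side",bot.get_state()["tool_pos"]))
shift(behind(0),np.radians(68.1),.163)
for n in("side",): cv2.imwrite(f"pics/{n}3.png",cv2.resize(imaging.read_camera(n)[170:290,250:410,::-1],None,fx=4,fy=4,interpolation=2))
E
```

```text
t: 3.25
tool_pos: [0.512, 0.0227, 0.1621]
tcp_rot: [-1.571, 0.0, 1.188]
contact_force: [0.3, -0.3, -1.0]
finger_gap: 0.0006
[306.44124085 220.48672468]
cm [-0.27 -0.09 -0.02] rv [ 0.0001 -0.0006 -0.    ]
```

View pics/side3.png

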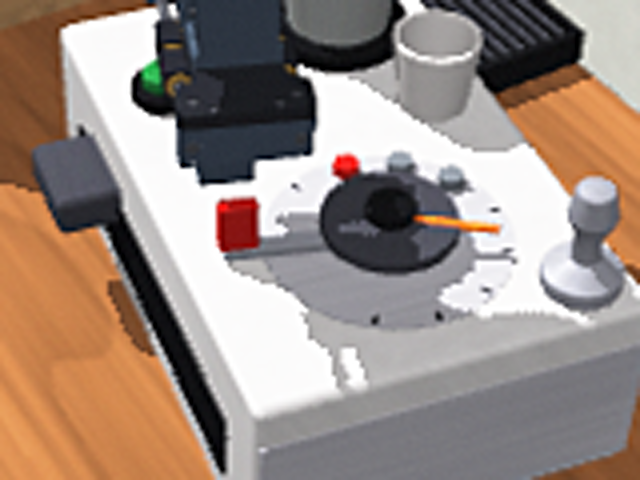

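Run:
```python
from h import *
print(proj("side",[.519,.036,.165]),proj("side",[.5039,.002,.166]),proj("side",[.5039,.002,.184]))
a=imaging.read_camera("side"); np.save("a.npy",a)
print(bot.get_state()["tool_pos"])
cv2.imwrite(f"pics/side4.png",cv2.resize(a[185:240,280:345,::-1],None,fx=10,fy=10,interpolation=0))
```

```text
[306.1926455  215.61427014] [307.8536686  225.27506785] [307.86362101 219.69774228]
[0.51220025 0.02309742 0.1621173 ]
```

View pics/side4.png

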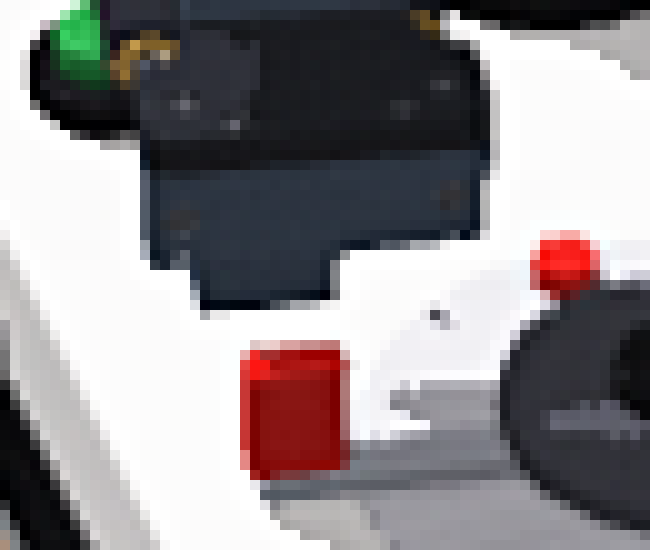

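The fingertip's lower edge is at row 216 and the pad's top at row 219. That is slightly shorter than predicted (about 220), so I advance carefully, watching force and image.

```bash
python3 -m creep '[[0,-0.2,0,0,0,0,0],[0,-0.4,0,0,0,0,0],[0,-0.6,0,0,0,0,0],[0,-0.6,0,0,0,0,0]]'
python3 - <<'E'
from h import *
a=imaging.read_camera("side");print(bot.get_state()["tool_pos"],bot.get_state()["contact_force"])
print([b for b in blobs(a,"red")[0] if 295<b[1][0]<345 and 200<b[1][1]<250])
cv2.imwrite(f"pics/side5.png",cv2.resize(a[185:240,280:345,::-1],None,fx=10,fy=10,interpolation=0))
E
```

```text
t: 3.75
tool_pos: [0.5099, 0.0175, 0.162]
tcp_rot: [-1.571, 0.0, 1.188]
contact_force: [-0.8, 0.0, -0.1]
finger_gap: 0.0001
[0.5099349  0.01759308 0.16202998] [ 0.21181499 -0.33248139 -0.29359654]
[([333, 209, 6, 6, 27], [335.85, 211.11]), ([304, 220, 10, 13, 119], [308.59, 225.66])]
```

View pics/side5.png

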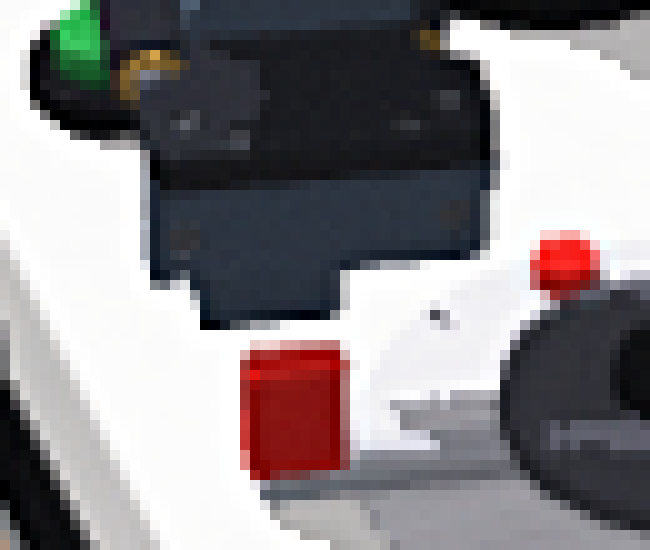

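```bash
python3 -m creep '[[0,0,0.4,0,0,0,0],[0,0,0.7,0,0,0,0],[0,-0.1,0.7,0,0,0,0],[0,-0.3,0.7,0,0,0,0],[0,-0.3,0.7,0,0,0,0]]'
python3 - <<'E'
from h import *
a=imaging.read_camera("side");print(bot.get_state()["tool_pos"],bot.get_state()["contact_force"])
print([b for b in blobs(a,"red")[0] if 295<b[1][0]<345 and 200<b[1][1]<250])
cv2.imwrite(f"pics/side6.png",cv2.resize(a[185:240,280:345,::-1],None,fx=10,fy=10,interpolation=0))
for p in((300,216),(307,221),(313,221)):print(plane("side",*p,.155),plane("side",*p,.17))
E
```

```text
t: 4.3
tool_pos: [0.5087, 0.0148, 0.155]
tcp_rot: [-1.571, -0.0, 1.189]
contact_force: [-0.3, 1.3, -1.1]
finger_gap: 0.0004
[0.50877954 0.01485077 0.15505029] [-0.7930903   1.14679767 -0.9910838 ]
[([333, 209, 6, 6, 27], [335.85, 211.11]), ([305, 220, 10, 13, 117], [309.09, 226.08])]
[0.51058597 0.05256886 0.155     ] [0.50215634 0.03740104 0.17      ]
[0.51625569 0.02730621 0.155     ] [0.50771133 0.01264962 0.17      ]
[0.52916332 0.01980297 0.155     ] [0.52035775 0.00529822 0.17      ]
```

View pics/side6.png

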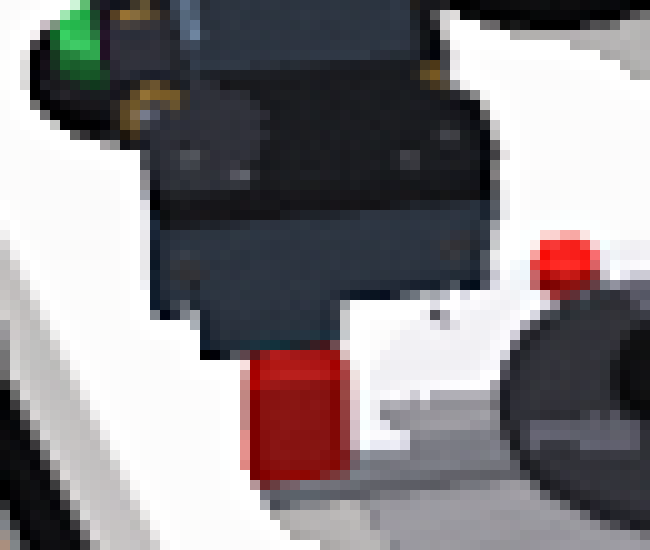

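The pad has begun to move (309.1,226.1) with about 1.2 N on the tool, so the finger is in contact. I lower slightly for overlap and start the first arc stroke.

```bash
cat > st.py <<'E'
from h import *
s=bot.get_state();T=s["tool_pos"];yaw=s["tcp_rot"][2]
x=np.array([np.cos(yaw),np.sin(yaw)]);F=s["contact_force"]
d=T[:2]-D
print("z %.4f th(yaw) %.3f Fpush %.2f Flat %.2f Fz %.2f rad %.4f tan %.4f"%(T[2],yaw-np.radians(68.1),F[:2]@x,F[:2]@[-x[1],x[0]],F[2],d@[-x[1],x[0]],-d@x))
E
python3 -m creep '[[0,0,0.25,0,0,0,0],[0,0,0.5,0,0,0,0],[0,-0.19,0.5,0.025,0,-0.02,0],[0,-0.38,0.5,0.047,0,-0.04,0],[0,-0.38,0.5,0.047,0,-0.04,0]]';python3 st.py
```

```text
t: 4.85
tool_pos: [0.5068, 0.0114, 0.15]
tcp_rot: [-1.571, 0.0, 1.23]
contact_force: [0.8, 1.4, -0.3]
finger_gap: 0.0003
z 0.1500 th(yaw) 0.041 Fpush 1.61 Flat -0.32 Fz -0.26 rad 0.0953 tan -0.0137
```

```bash
R='python3 st.py'
python3 -m creep '[[0,-0.19,0,0.025,0,-0.02,0],[0,-0.19,0,0.025,0,-0.02,0]]'|grep ^t:;$R
python3 -m creep '[[0,-0.19,0,0.025,0,-0.02,0],[0,-0.19,0,0.025,0,-0.02,0]]'|grep ^t:;$R
```

```text
t: 5.05
z 0.1500 th(yaw) 0.061 Fpush 1.76 Flat 0.17 Fz -0.60 rad 0.0952 tan -0.0137
t: 5.25
z 0.1501 th(yaw) 0.081 Fpush 1.70 Flat -1.70 Fz -0.56 rad 0.0952 tan -0.0138
```

```bash
R='python3 st.py'
python3 -m creep '[[0,-0.19,0,0.025,0,-0.02,0],[0,-0.19,0,0.025,0,-0.02,0]]'|grep ^t:;$R
python3 -m creep '[[0,-0.19,0,0.025,0,-0.02,0],[0,-0.19,0,0.025,0,-0.02,0]]'|grep ^t:;$R
python3 -m creep '[[0,-0.19,0,0.025,0,-0.02,0],[0,-0.19,0,0.025,0,-0.02,0]]'|grep ^t:;$R
python3 -m creep '[[0,-0.19,0,0.025,0,-0.02,0],[0,-0.19,0,0.025,0,-0.02,0]]'|grep ^t:;$R
```

```text
t: 5.45
z 0.1500 th(yaw) 0.101 Fpush 1.26 Flat -1.35 Fz -0.92 rad 0.0952 tan -0.0138
t: 5.65
z 0.1501 th(yaw) 0.121 Fpush 1.70 Flat -0.36 Fz -0.63 rad 0.0951 tan -0.0138
t: 5.85
z 0.1501 th(yaw) 0.141 Fpush 1.94 Flat -1.38 Fz -2.15 rad 0.0951 tan -0.0138
t: 6.05
z 0.1501 th(yaw) 0.161 Fpush 3.58 Flat -1.42 Fz -1.36 rad 0.0951 tan -0.0139
```

```bash
R='python3 st.py'
python3 -m creep '[[0,-0.095,0,0.013,0,-0.01,0],[0,-0.095,0,0.013,0,-0.01,0]]'|grep ^t:;$R
python3 -m creep '[[0,-0.095,0,0.013,0,-0.01,0],[0,-0.095,0,0.013,0,-0.01,0]]'|grep ^t:;$R
python3 -m creep '[[0,-0.19,0,0.025,0,-0.02,0],[0,-0.19,0,0.025,0,-0.02,0]]'|grep ^t:;$R
```

```text
t: 6.25
z 0.1500 th(yaw) 0.170 Fpush 3.92 Flat -1.33 Fz -1.79 rad 0.0951 tan -0.0139
t: 6.45
z 0.1501 th(yaw) 0.181 Fpush 4.43 Flat -0.91 Fz -1.47 rad 0.0951 tan -0.0139
t: 6.65
z 0.1501 th(yaw) 0.201 Fpush 5.83 Flat -2.32 Fz -1.61 rad 0.0951 tan -0.0140
```

```bash
R='python3 st.py'
for i in 1; do python3 -m creep '[[0,-0.19,0,0.025,0,-0.02,0],[0,-0.19,0,0.025,0,-0.02,0]]'|grep ^t:;$R
python3 -m creep '[[0,-0.19,0,0.025,0,-0.02,0],[0,-0.19,0,0.025,0,-0.02,0]]'|grep ^t:;$R
python3 -m creep '[[0,-0.19,0,0.025,0,-0.02,0],[0,-0.19,0,0.025,0,-0.02,0]]'|grep ^t:;$R;done
```

```text
t: 6.85
z 0.1501 th(yaw) 0.221 Fpush 6.27 Flat -0.55 Fz -1.15 rad 0.0950 tan -0.0140
t: 7.05
z 0.1500 th(yaw) 0.241 Fpush 5.68 Flat -1.60 Fz -1.64 rad 0.0951 tan -0.0140
t: 7.25
z 0.1501 th(yaw) 0.261 Fpush 4.98 Flat -1.66 Fz -2.74 rad 0.0950 tan -0.0139
```

```bash
R='python3 st.py'
python3 -m creep '[[0,-0.19,0,0.025,0,-0.02,0],[0,-0.38,0,0.047,0,-0.04,0],[0,-0.38,0,0.047,0,-0.04,0]]'|grep ^t:;$R
python3 -m creep '[[0,-0.19,0,0.025,0,-0.02,0],[0,-0.38,0,0.047,0,-0.04,0],[0,-0.38,0,0.047,0,-0.04,0]]'|grep ^t:;$R
python3 -m creep '[[0,-0.19,0,0.025,0,-0.02,0],[0,-0.19,0,0.025,0,-0.02,0]]'|grep ^t:;$R
```

```text
t: 7.55
z 0.1500 th(yaw) 0.300 Fpush 4.33 Flat -1.39 Fz -1.47 rad 0.0951 tan -0.0138
t: 7.85
z 0.1500 th(yaw) 0.340 Fpush 3.37 Flat -2.04 Fz -1.36 rad 0.0951 tan -0.0138
t: 8.05
z 0.1500 th(yaw) 0.361 Fpush 3.96 Flat -1.92 Fz -1.47 rad 0.0951 tan -0.0138
```

```bash
R='python3 st.py'
python3 -m creep '[[0,-0.067,0,0.01,0,-0.007,0]]'|grep ^t:;$R
python3 -m creep '[[0,-0.067,0,0.01,0,-0.007,0]]'|grep ^t:;$R
python3 -m creep '[[0,-0.067,0,0.01,0,-0.007,0]]'|grep ^t:;$R
```

```text
t: 8.15
z 0.1500 th(yaw) 0.367 Fpush 1.84 Flat -1.50 Fz -0.99 rad 0.0951 tan -0.0139
t: 8.25
z 0.1500 th(yaw) 0.375 Fpush 3.41 Flat -2.08 Fz -0.53 rad 0.0951 tan -0.0139
t: 8.35
z 0.1500 th(yaw) 0.382 Fpush 3.40 Flat -3.11 Fz -1.55 rad 0.0951 tan -0.0139
```

```bash
R='python3 st.py'
python3 -m creep '[[0,-0.067,0,0.01,0,-0.007,0]]'|grep ^t:;$R
python3 -m creep '[[0,-0.067,0,0.01,0,-0.007,0]]'|grep ^t:;$R
python3 - <<'E'
from h import *
a=imaging.read_camera("side");cv2.imwrite(f"pics/side7.png",cv2.resize(a[170:290,250:410,::-1],None,fx=4,fy=4,interpolation=2))
E
```

```text
t: 8.45
z 0.1500 th(yaw) 0.389 Fpush 2.60 Flat -1.20 Fz -0.80 rad 0.0951 tan -0.0139
t: 8.55
z 0.1501 th(yaw) 0.396 Fpush 2.62 Flat -1.45 Fz -0.48 rad 0.0951 tan -0.0139
```

View pics/side7.png

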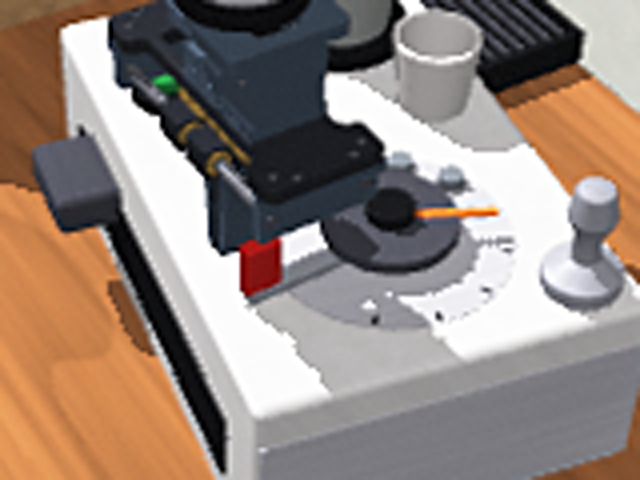

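The pointer tip has moved from (497,229) to (495,212) in the crop, part of a notch, and the click hasn't happened yet. I continue in fine steps.

```bash
R='python3 st.py'
cat > ptr.py <<'E'
from h import *
a=imaging.read_camera("side")
b,l=blobs(a,"orange",4)
c=proj("side",[*D,.158]);pts=[]
for s,ct in b:
    if np.hypot(*(np.array(ct)-c))<45:
        pass
h=cv2.cvtColor(a,cv2.COLOR_RGB2HSV).astype(int)
m=(h[...,0]>=6)&(h[...,0]<18)&(h[...,1]>140)&(h[...,2]>120)
ys,xs=np.nonzero(m)
W=np.array([plane("side",x,y,.1600)[:2]-D for x,y in zip(xs,ys) if np.hypot(x-c[0],y-c[1])<60]);r=np.hypot(*W.T);W=W[(r<.076)&(r>.03)]
an=np.degrees(np.arctan2(W[:,1],W[:,0]));print("ptr n",len(an),"angle",np.median(an).round(1),"rmax",np.hypot(*W.T).max().round(4),"(stud 78)")
E
python3 ptr.py
python3 -m creep '[[0,-0.067,0,0.01,0,-0.007,0]]'|grep ^t:;$R
python3 -m creep '[[0,-0.067,0,0.01,0,-0.007,0]]'|grep ^t:;$R
```

```text
ptr n 24 angle -28.2 rmax 0.0668 (stud 78)
t: 8.75
z 0.1501 th(yaw) 0.402 Fpush 2.20 Flat -0.81 Fz -0.88 rad 0.0951 tan -0.0139
t: 8.85
z 0.1500 th(yaw) 0.410 Fpush 1.89 Flat -1.28 Fz -0.28 rad 0.0951 tan -0.0139
```

```bash
R='python3 st.py'
python3 -m creep '[[0,-0.067,0,0.01,0,-0.007,0]]'|grep ^t:;$R
python3 -m creep '[[0,-0.067,0,0.01,0,-0.007,0]]'|grep ^t:;$R;python3 ptr.py
```

```text
t: 8.95
z 0.1501 th(yaw) 0.417 Fpush 3.69 Flat -1.41 Fz -0.04 rad 0.0951 tan -0.0139
t: 9.05
z 0.1501 th(yaw) 0.423 Fpush 5.40 Flat -2.10 Fz -0.05 rad 0.0951 tan -0.0140
ptr n 17 angle -28.3 rmax 0.0674 (stud 78)
```

```bash
sed -e 's/^a=.*/a=cv2.imread("pics\/side0.png")[:,:,::-1].copy()/' ptr.py > p0.py; python3 p0.py
python3 - <<'E'
from h import *
a=imaging.read_camera("side");cv2.imwrite(f"pics/side8.png",cv2.resize(a[170:290,250:410,::-1],None,fx=4,fy=4,interpolation=2))
E
python3 st.py
```

```text
ptr n 26 angle -41.2 rmax 0.069 (stud 78)
z 0.1500 th(yaw) 0.423 Fpush 5.13 Flat -2.19 Fz -0.50 rad 0.0951 tan -0.0140
```

View pics/side8.png

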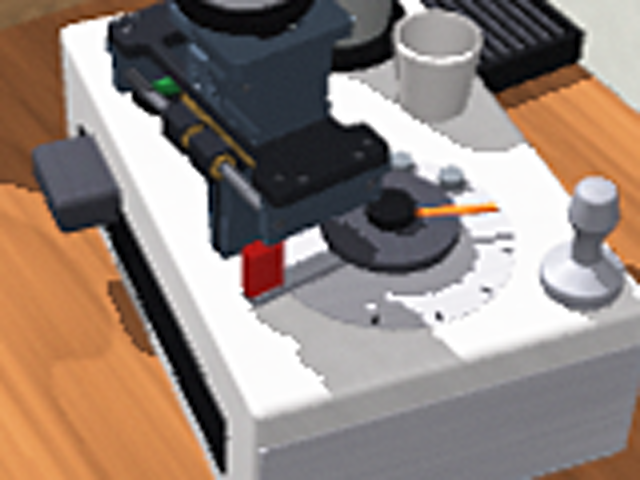

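Run:
```python
from h import *
for u,v in((374.3,222),(374.3,227.3),(374,223)):
    for z in(.1585,.163):
        d=plane("side",u,v,z)[:2]-D;print(u,v,z,np.hypot(*d).round(4),np.degrees(np.arctan2(d[1],d[0])).round(1))
for A in(-42,-28,-12):
    print(A,proj("side",[D[0]+.068*np.cos(np.radians(A)),D[1]+.068*np.sin(np.radians(A)),.1585]))
```

```text
374.3 222 0.1585 0.0711 -24.7
374.3 222 0.163 0.0698 -28.8
374.3 227.3 0.1585 0.0698 -40.7
374.3 227.3 0.163 0.0699 -44.9
374 223 0.1585 0.0697 -27.7
374 223 0.163 0.0686 -31.9
-42 [373.51224256 227.61545244]
-28 [373.35247389 223.11460263]
-12 [371.21666175 218.15211224]
```

```bash
R='python3 st.py'
python3 -m creep '[[0,-0.04,0,0.005,0,-0.004,0]]'|grep ^t:;$R; python3 ptr.py;$R
```

```text
t: 9.25
z 0.1500 th(yaw) 0.427 Fpush 5.82 Flat -1.14 Fz -0.09 rad 0.0951 tan -0.0141
ptr n 24 angle -12.9 rmax 0.0669 (stud 78)
z 0.1500 th(yaw) 0.428 Fpush 5.33 Flat -1.61 Fz -0.59 rad 0.0951 tan -0.0141
```

The click came: pointer at about −13°, from −41°. Now I retract along the arc so the lever springs home.

```bash
python3 -m creep '[[0,1.31,0,-0.28,0,0.14,0],[0,2.58,0,-0.75,0,0.28,0],[0,4.3,0,-1.64,0,0.43,0],[0,4.3,0,-1.64,0,0.43,0],[0,4.3,0,-1.64,0,0.43,0]]';python3 st.py; python3 ptr.py;python3 - <<'E'
from h import *
a=imaging.read_camera("side");cv2.imwrite(f"pics/side9.png",cv2.resize(a[170:290,250:410,::-1],None,fx=4,fy=4,interpolation=2))
print([b for b in blobs(a,"red")[0] if 295<b[1][0]<345 and 200<b[1][1]<250])
E
```

```text
t: 9.8
tool_pos: [0.5105, 0.0197, 0.1499]
tcp_rot: [-1.57, 0.001, 1.19]
contact_force: [-0.4, -1.0, 0.9]
finger_gap: 0.0004
z 0.1499 th(yaw) 0.002 Fpush -1.10 Flat -0.06 Fz 0.95 rad 0.0954 tan -0.0191
ptr n 24 angle -12.9 rmax 0.0669 (stud 78)
[([333, 209, 6, 6, 28], [335.86, 211.21]), ([304, 219, 11, 14, 127], [308.61, 225.35])]
```

View pics/side9.png

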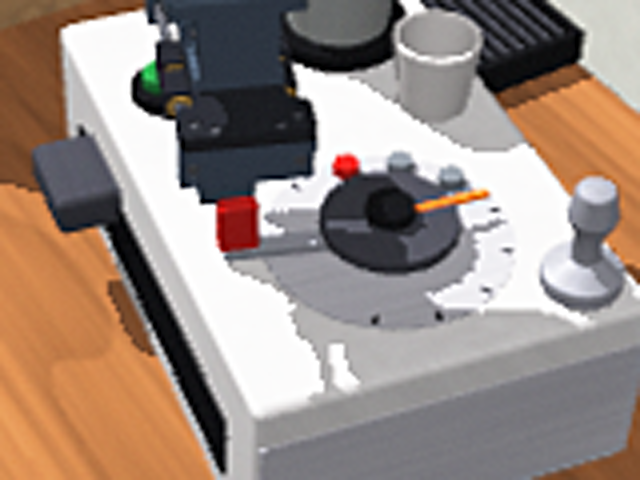

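Stroke 2 (the pad is home at (308.6,225.4)).

```bash
R='python3 st.py'
python3 -m creep '[[0,-0.5,0,0,0,0,0],[0,-0.79,0,0.04,0,-0.03,0],[0,-1.07,0,0.066,0,-0.06,0],[0,-1.36,0,0.086,0,-0.09,0],[0,-1.65,0,0.098,0,-0.12,0]]'|grep ^t:;$R
python3 -m creep '[[0,-0.286,0,0.037,0,-0.03,0],[0,-0.573,0,0.066,0,-0.06,0]]'|grep ^t:;$R
python3 -m creep '[[0,-0.286,0,0.037,0,-0.03,0],[0,-0.573,0,0.066,0,-0.06,0]]'|grep ^t:;$R
python3 -m creep '[[0,-0.286,0,0.037,0,-0.03,0],[0,-0.286,0,0.037,0,-0.03,0]]'|grep ^t:;$R
```

```text
t: 10.4
z 0.1501 th(yaw) 0.119 Fpush 2.13 Flat -1.27 Fz -1.26 rad 0.0953 tan -0.0133
t: 10.6
z 0.1501 th(yaw) 0.179 Fpush 4.75 Flat -2.06 Fz -2.15 rad 0.0952 tan -0.0136
t: 10.8
z 0.1501 th(yaw) 0.239 Fpush 5.92 Flat -1.99 Fz -1.84 rad 0.0951 tan -0.0137
t: 11.0
z 0.1501 th(yaw) 0.268 Fpush 4.57 Flat -1.96 Fz -2.40 rad 0.0952 tan -0.0135
```

```bash
R='python3 st.py'
python3 -m creep '[[0,-0.286,0,0.037,0,-0.03,0],[0,-0.573,0,0.066,0,-0.06,0]]'|grep ^t:;$R
python3 -m creep '[[0,-0.286,0,0.037,0,-0.03,0],[0,-0.286,0,0.037,0,-0.03,0]]'|grep ^t:;$R
python3 -m creep '[[0,-0.143,0,0.019,0,-0.015,0],[0,-0.286,0,0.037,0,-0.03,0]]'|grep ^t:;$R
```

```text
t: 11.2
z 0.1501 th(yaw) 0.329 Fpush 3.83 Flat -1.87 Fz -0.65 rad 0.0952 tan -0.0137
t: 11.4
z 0.1501 th(yaw) 0.357 Fpush 3.66 Flat -1.45 Fz -0.52 rad 0.0953 tan -0.0134
t: 11.6
z 0.1501 th(yaw) 0.388 Fpush 2.89 Flat -1.56 Fz -0.28 rad 0.0953 tan -0.0138
```

```bash
R='python3 st.py'
python3 -m creep '[[0,-0.1,0,0.012,0,-0.01,0],[0,-0.19,0,0.025,0,-0.02,0]]'|grep ^t:;$R
python3 -m creep '[[0,-0.07,0,0.01,0,-0.007,0],[0,-0.07,0,0.01,0,-0.007,0]]'|grep ^t:;$R;python3 ptr.py
```

```text
t: 11.8
z 0.1501 th(yaw) 0.408 Fpush 2.62 Flat -1.56 Fz -0.22 rad 0.0952 tan -0.0139
t: 12.0
z 0.1501 th(yaw) 0.414 Fpush 3.59 Flat -1.44 Fz 0.78 rad 0.0953 tan -0.0139
ptr n 22 angle 1.8 rmax 0.0656 (stud 78)
```

```bash
R='python3 st.py'
python3 -m creep '[[0,-0.05,0,0.006,0,-0.005,0],[0,-0.05,0,0.006,0,-0.005,0]]'|grep ^t:;$R;python3 ptr.py
python3 -m creep '[[0,-0.05,0,0.006,0,-0.005,0],[0,-0.05,0,0.006,0,-0.005,0]]'|grep ^t:;$R;python3 ptr.py
```

```text
t: 12.25
z 0.1500 th(yaw) 0.419 Fpush 5.16 Flat -1.50 Fz 1.45 rad 0.0952 tan -0.0140
ptr n 17 angle 2.1 rmax 0.0656 (stud 78)
t: 12.5
z 0.1501 th(yaw) 0.424 Fpush 5.45 Flat -0.81 Fz 0.85 rad 0.0952 tan -0.0139
ptr n 16 angle 15.5 rmax 0.066 (stud 78)
```

Second click (pointer about 16°). Retracting.

```bash
python3 -m creep '[[0,1.31,0,-0.28,0,0.14,0],[0,2.58,0,-0.75,0,0.28,0],[0,4.3,0,-1.62,0,0.424,0],[0,4.3,0,-1.62,0,0.424,0],[0,4.3,0,-1.62,0,0.424,0]]'|grep ^t;python3 st.py; python3 ptr.py;python3 - <<'E'
from h import *
a=imaging.read_camera("side");cv2.imwrite(f"pics/side10.png",cv2.resize(a[170:290,250:410,::-1],None,fx=4,fy=4,interpolation=2))
print([b for b in blobs(a,"red")[0] if 295<b[1][0]<345 and 200<b[1][1]<250])
E
```

```text
t: 13.05
tool_pos: [0.5103, 0.0199, 0.1498]
tcp_rot: [-1.57, 0.001, 1.193]
z 0.1498 th(yaw) 0.004 Fpush -0.36 Flat -0.41 Fz 0.32 rad 0.0956 tan -0.0194
ptr n 16 angle 16.1 rmax 0.066 (stud 78)
[([333, 209, 6, 6, 27], [335.85, 211.11]), ([304, 219, 11, 14, 127], [308.61, 225.35])]
```

View pics/side10.png

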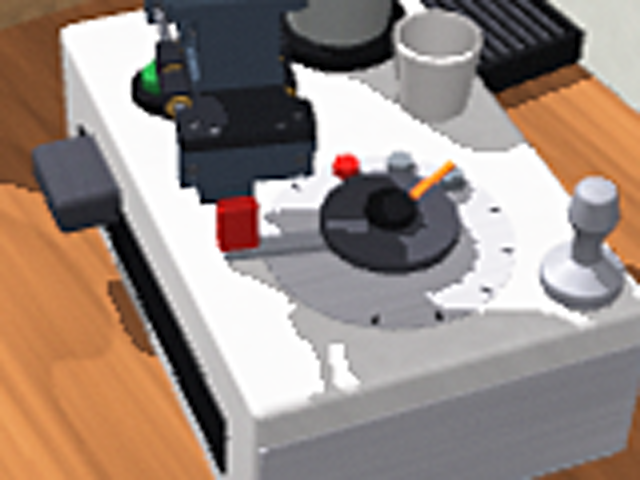

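The pointer stands over the first grey stud and the lever is home, with two clicks to go. Stroke 3.

```bash
R='python3 st.py'
python3 -m creep '[[0,-0.5,0,0,0,0,0],[0,-0.79,0,0.04,0,-0.03,0],[0,-1.07,0,0.066,0,-0.06,0],[0,-1.36,0,0.086,0,-0.09,0],[0,-1.65,0,0.098,0,-0.12,0]]'|grep ^t:;$R
python3 -m creep '[[0,-0.286,0,0.037,0,-0.03,0],[0,-0.573,0,0.066,0,-0.06,0]]'|grep ^t:;$R
python3 -m creep '[[0,-0.286,0,0.037,0,-0.03,0],[0,-0.573,0,0.066,0,-0.06,0]]'|grep ^t:;$R
python3 -m creep '[[0,-0.286,0,0.037,0,-0.03,0],[0,-0.286,0,0.037,0,-0.03,0]]'|grep ^t:;$R
```

```text
t: 13.65
z 0.1500 th(yaw) 0.122 Fpush 2.08 Flat -0.29 Fz -1.92 rad 0.0954 tan -0.0137
t: 13.85
z 0.1500 th(yaw) 0.182 Fpush 4.92 Flat -3.00 Fz -1.86 rad 0.0953 tan -0.0139
t: 14.05
z 0.1501 th(yaw) 0.242 Fpush 5.80 Flat -1.14 Fz -2.31 rad 0.0953 tan -0.0142
t: 14.25
z 0.1501 th(yaw) 0.271 Fpush 4.60 Flat -0.89 Fz -3.42 rad 0.0953 tan -0.0139
```

Same force profile as before.

```bash
R='python3 st.py'
python3 -m creep '[[0,-0.286,0,0.037,0,-0.03,0],[0,-0.573,0,0.066,0,-0.06,0]]'|grep ^t:;$R
python3 -m creep '[[0,-0.286,0,0.037,0,-0.03,0],[0,-0.43,0,0.055,0,-0.045,0],[0,-0.43,0,0.055,0,-0.045,0]]'|grep ^t:;$R
python3 -m creep '[[0,-0.1,0,0.012,0,-0.01,0],[0,-0.19,0,0.025,0,-0.02,0],[0,-0.24,0,0.031,0,-0.025,0],[0,-0.24,0,0.031,0,-0.025,0]]'|grep ^t:;$R;python3 ptr.py
```

```text
t: 14.45
z 0.1500 th(yaw) 0.331 Fpush 4.09 Flat -2.00 Fz -1.45 rad 0.0953 tan -0.0141
t: 14.75
z 0.1501 th(yaw) 0.375 Fpush 2.35 Flat -0.80 Fz 0.16 rad 0.0954 tan -0.0139
t: 15.15
z 0.1500 th(yaw) 0.400 Fpush 1.86 Flat -0.44 Fz -0.17 rad 0.0953 tan -0.0143
ptr n 15 angle 31.0 rmax 0.0658 (stud 78)
```

```bash
R='python3 st.py'
python3 -m creep '[[0,-0.05,0,0.006,0,-0.005,0],[0,-0.1,0,0.012,0,-0.01,0]]'|grep ^t:;$R;python3 ptr.py
python3 -m creep '[[0,-0.05,0,0.006,0,-0.005,0],[0,-0.07,0,0.009,0,-0.007,0]]'|grep ^t:;$R;python3 ptr.py
```

```text
t: 15.4
z 0.1500 th(yaw) 0.411 Fpush 2.50 Flat -0.64 Fz 0.77 rad 0.0953 tan -0.0143
ptr n 16 angle 31.8 rmax 0.0658 (stud 78)
t: 15.65
z 0.1500 th(yaw) 0.417 Fpush 4.03 Flat 0.43 Fz -0.03 rad 0.0953 tan -0.0143
ptr n 15 angle 32.6 rmax 0.0658 (stud 78)
```

```bash
R='python3 st.py'
python3 -m creep '[[0,-0.05,0,0.006,0,-0.005,0],[0,-0.05,0,0.006,0,-0.005,0]]'|grep ^t:;$R;python3 ptr.py
```

```text
t: 15.9
z 0.1500 th(yaw) 0.422 Fpush 4.23 Flat 0.08 Fz 0.75 rad 0.0952 tan -0.0143
ptr n 14 angle 32.3 rmax 0.0658 (stud 78)
```

```bash
R='python3 st.py'
python3 -m creep '[[0,-0.05,0,0.005,0,-0.004,0],[0,-0.05,0,0.005,0,-0.004,0]]'|grep ^t:;$R;python3 ptr.py
```

```text
t: 16.15
z 0.1500 th(yaw) 0.426 Fpush 4.72 Flat 0.12 Fz 1.28 rad 0.0953 tan -0.0142
ptr n 17 angle 47.1 rmax 0.0606 (stud 78)
```

Third click (47°). Retracting.

```bash
python3 -m creep '[[0,1.31,0,-0.28,0,0.14,0],[0,2.58,0,-0.75,0,0.28,0],[0,4.3,0,-1.62,0,0.426,0],[0,4.3,0,-1.62,0,0.426,0],[0,4.3,0,-1.62,0,0.426,0]]'|grep ^t;python3 st.py; python3 ptr.py;python3 - <<'E'
from h import *
a=imaging.read_camera("side");cv2.imwrite(f"pics/side11.png",cv2.resize(a[170:290,250:410,::-1],None,fx=4,fy=4,interpolation=2))
print([b for b in blobs(a,"red")[0] if 295<b[1][0]<345 and 200<b[1][1]<250])
E
```

```text
t: 16.7
tool_pos: [0.5105, 0.02, 0.1499]
tcp_rot: [-1.571, 0.0, 1.193]
z 0.1499 th(yaw) 0.004 Fpush 0.05 Flat 0.62 Fz -0.11 rad 0.0954 tan -0.0195
ptr n 18 angle 46.1 rmax 0.0645 (stud 78)
[([333, 209, 6, 6, 27], [335.85, 211.11]), ([304, 219, 11, 14, 127], [308.61, 225.35])]
```

View pics/side11.png

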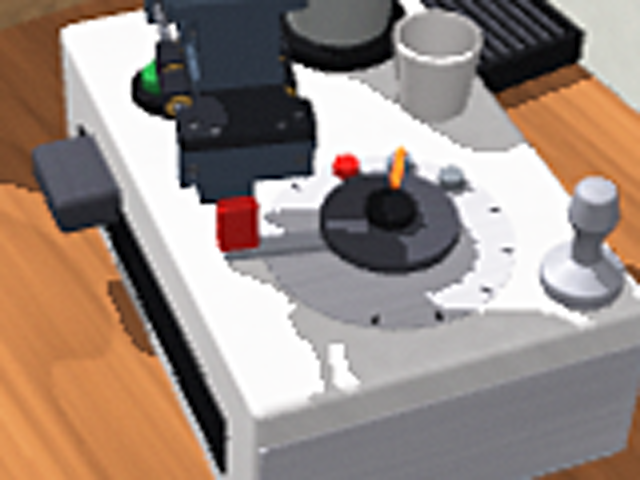

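The pointer is on the second grey stud, one notch short of red, and the lever is home. Fourth and last stroke.

```bash
R='python3 st.py'
python3 -m creep '[[0,-0.5,0,0,0,0,0],[0,-0.79,0,0.04,0,-0.03,0],[0,-1.07,0,0.066,0,-0.06,0],[0,-1.36,0,0.086,0,-0.09,0],[0,-1.65,0,0.098,0,-0.12,0]]'|grep ^t:;$R
python3 -m creep '[[0,-0.286,0,0.037,0,-0.03,0],[0,-0.573,0,0.066,0,-0.06,0]]'|grep ^t:;$R
python3 -m creep '[[0,-0.286,0,0.037,0,-0.03,0],[0,-0.573,0,0.066,0,-0.06,0]]'|grep ^t:;$R
python3 -m creep '[[0,-0.286,0,0.037,0,-0.03,0],[0,-0.286,0,0.037,0,-0.03,0]]'|grep ^t:;$R
```

```text
t: 17.3
z 0.1501 th(yaw) 0.122 Fpush 1.60 Flat -0.62 Fz -0.05 rad 0.0954 tan -0.0138
t: 17.5
z 0.1501 th(yaw) 0.182 Fpush 5.08 Flat -1.60 Fz -1.95 rad 0.0953 tan -0.0140
t: 17.7
z 0.1501 th(yaw) 0.242 Fpush 5.31 Flat -1.87 Fz -2.01 rad 0.0953 tan -0.0142
t: 17.9
z 0.1501 th(yaw) 0.271 Fpush 4.83 Flat -1.50 Fz -1.40 rad 0.0953 tan -0.0140
```

```bash
R='python3 st.py'
python3 -m creep '[[0,-0.286,0,0.037,0,-0.03,0],[0,-0.573,0,0.066,0,-0.06,0]]'|grep ^t:;$R
python3 -m creep '[[0,-0.286,0,0.037,0,-0.03,0],[0,-0.43,0,0.055,0,-0.045,0],[0,-0.43,0,0.055,0,-0.045,0]]'|grep ^t:;$R
python3 -m creep '[[0,-0.1,0,0.012,0,-0.01,0],[0,-0.19,0,0.025,0,-0.02,0],[0,-0.29,0,0.037,0,-0.03,0],[0,-0.29,0,0.037,0,-0.03,0]]'|grep ^t:;$R;python3 ptr.py
```

```text
t: 18.1
z 0.1501 th(yaw) 0.331 Fpush 4.25 Flat -2.03 Fz -1.62 rad 0.0953 tan -0.0142
t: 18.4
z 0.1501 th(yaw) 0.375 Fpush 2.74 Flat -1.39 Fz -0.74 rad 0.0954 tan -0.0141
t: 18.8
z 0.1501 th(yaw) 0.405 Fpush 3.07 Flat -0.80 Fz 0.13 rad 0.0953 tan -0.0144
ptr n 7 angle 59.9 rmax 0.0393 (stud 78)
```

```bash
R='python3 st.py'
python3 -m creep '[[0,-0.05,0,0.006,0,-0.005,0],[0,-0.1,0,0.012,0,-0.01,0]]'|grep ^t:;$R;python3 ptr.py
```

```text
t: 19.05
z 0.1500 th(yaw) 0.416 Fpush 2.55 Flat -1.02 Fz 0.21 rad 0.0953 tan -0.0144
ptr n 5 angle 60.3 rmax 0.0392 (stud 78)
```

```bash
R='python3 st.py'
python3 -m creep '[[0,-0.05,0,0.006,0,-0.005,0],[0,-0.07,0,0.009,0,-0.007,0]]'|grep ^t:;$R;python3 ptr.py
python3 -m creep '[[0,-0.04,0,0.005,0,-0.004,0],[0,-0.04,0,0.005,0,-0.004,0]]'|grep ^t:;$R;python3 ptr.py
```

```text
t: 19.3
z 0.1501 th(yaw) 0.422 Fpush 3.71 Flat -1.65 Fz 0.90 rad 0.0953 tan -0.0144
ptr n 3 angle 60.3 rmax 0.0354 (stud 78)
t: 19.55
z 0.1500 th(yaw) 0.426 Fpush 4.19 Flat -0.14 Fz 1.90 rad 0.0953 tan -0.0144
ptr n 3 angle 60.3 rmax 0.0354 (stud 78)
```

```bash
R='python3 st.py'
python3 -m creep '[[0,-0.05,0,0.005,0,-0.004,0],[0,-0.05,0,0.005,0,-0.004,0]]'|grep ^t:;$R;python3 ptr.py;python3 - <<'E'
from h import *
a=imaging.read_camera("side");cv2.imwrite(f"pics/side12.png",cv2.resize(a[190:250,300:380,::-1],None,fx=8,fy=8,interpolation=2))
E
```

```text
t: 19.8
z 0.1500 th(yaw) 0.430 Fpush 5.20 Flat -0.61 Fz 2.12 rad 0.0953 tan -0.0143
  return _methods._mean(a, axis=axis, dtype=dtype,
  ret = ret.dtype.type(ret / rcount)
Traceback (most recent call last):
  File "ptr.py", line 12, in <module>
    an=np.degrees(np.arctan2(W[:,1],W[:,0]));print("ptr n",len(an),"angle",np.median(an).round(1),"rmax",np.hypot(*W.T).max().round(4),"(stud 78)")
                                                                                                         ~~~~~~~~~~~~~~~~~~^^
ValueError: zero-size array to reduction operation maximum which has no identity
```

View pics/side12.png

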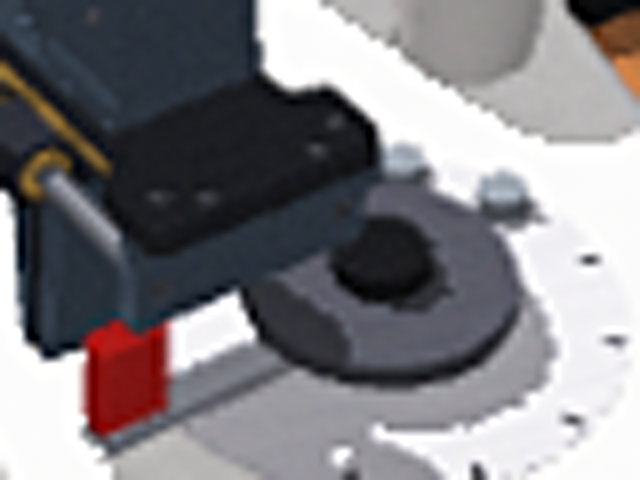

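The orange pointer has vanished behind the gripper, so it has probably clicked. I retract and check.

```bash
python3 -m creep '[[0,1.31,0,-0.28,0,0.14,0],[0,2.58,0,-0.75,0,0.28,0],[0,4.6,0,-1.7,0,0.43,0],[0,4.6,0,-1.7,0,0.43,0],[0,4.6,0,-1.7,0,0.43,0]]'|grep ^t;python3 st.py; python3 ptr.py;python3 - <<'E'
from h import *
a=imaging.read_camera("side");cv2.imwrite(f"pics/side13.png",cv2.resize(a[170:290,250:410,::-1],None,fx=4,fy=4,interpolation=2))
print([b for b in blobs(a,"red")[0] if 295<b[1][0]<345 and 200<b[1][1]<250])
E
```

```text
t: 20.4
tool_pos: [0.5107, 0.0229, 0.1499]
tcp_rot: [-1.571, 0.001, 1.192]
z 0.1499 th(yaw) 0.004 Fpush -0.68 Flat -0.18 Fz 0.07 rad 0.0963 tan -0.0223
ptr n 18 angle 78.7 rmax 0.0628 (stud 78)
[([333, 209, 6, 6, 20], [335.3, 211.5]), ([304, 219, 11, 14, 125], [308.69, 225.43])]
```

View pics/side13.png

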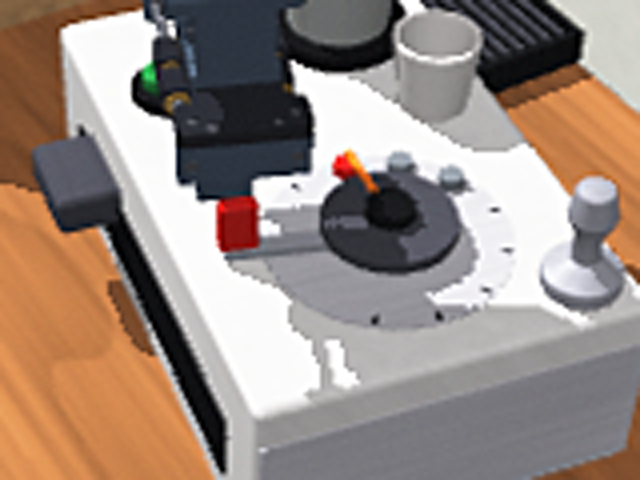

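Pointer over the red stud (78.7° against 78°) and lever home. Next I check clearance to the hopper before pressing the button.

Run:
```python
from h import *
# side1: TCP (.517,.039,.26): housing lowest points
for px in((322,93),(305,93),(310,90),(325,100)):
    c,d=ray("side",*px)
    for y in(.0,.04,.08):
        print(px,(c+d*(y-c[1])/d[1]).round(3))
for z in(.4,.5): print(z,plane("top",236,178,z).round(3),plane("top",305,178,z).round(3))
s=bot.get_state()
B=np.array([.544,.1635])
shift(s["tool_pos"][:2],np.radians(68.1),.27);shift(B+[-.005,0],np.radians(68.1),.27)
```

```text
(322, 93) [0.534 0.    0.499]
(322, 93) [0.559 0.04  0.476]
(322, 93) [0.584 0.08  0.453]
(305, 93) [0.496 0.    0.508]
(305, 93) [0.519 0.04  0.485]
(305, 93) [0.542 0.08  0.463]
(310, 90) [0.507 0.    0.511]
(310, 90) [0.531 0.04  0.489]
(310, 90) [0.554 0.08  0.467]
(325, 100) [0.541 0.    0.482]
(325, 100) [0.567 0.04  0.459]
(325, 100) [0.593 0.08  0.435]
0.4 [0.607 0.118 0.4  ] [0.604 0.    0.4  ]
0.5 [0.576 0.1   0.5  ] [ 0.573 -0.001  0.5  ]
cm [-1.000e-02 -1.201e+01  0.000e+00] rv [-0.0003  0.0024 -0.0005]
cm [ 14.15 -12.02   2.59] rv [-0.0003  0.0024 -0.0005]
```

```bash
python3 -m creep '[[0,0.2,-4,0,0,0,0],[0,0.2,-8,0,0,0,0],[0,0.2,-12,0,0,0,0],[0,4,-12,0.7,0,0,0],[0,8,-12,1.4,0,0,0],[0,12,-12,2.2,0,0,0],[0,14.15,-12,2.6,0,0,0],[0,14.15,-12,2.6,0,0,0],[0,14.15,-12,2.6,0,0,0]]'
python3 - <<'E'
from h import *
shift(np.array([.539,.1635]),np.radians(68.1),.20)
a=imaging.read_camera("side");cv2.imwrite(f"pics/side14.png",cv2.resize(a[60:300,200:440,::-1],None,fx=2.5,fy=2.5,interpolation=2))
E
```

```text
t: 21.4
tool_pos: [0.5393, 0.1635, 0.2698]
tcp_rot: [-1.57, 0.001, 1.19]
contact_force: [-0.1, 0.3, 0.1]
finger_gap: 0.0004
cm [-0.    6.98  0.03] rv [-0.0003  0.0016 -0.0006]
```

View pics/side14.png

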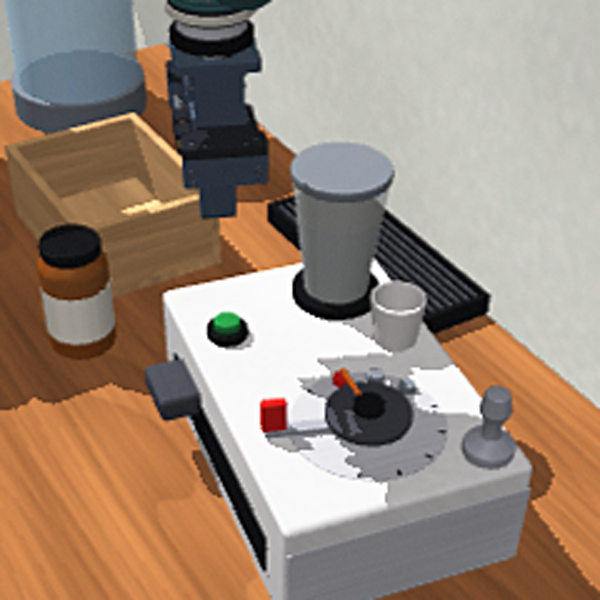

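The scene is undisturbed: pointer on the red stud, fingertip above the button. I descend to just above it.

```bash
python3 -m creep '[[0,0,4,0,0,0,0],[0,0,7,0,0,0,0],[0,0,9,0,0,0,0],[0,0,9,0,0,0,0],[0,0,9,0,0,0,0]]'
python3 - <<'E'
from h import *
a=imaging.read_camera("side");cv2.imwrite(f"pics/side15.png",cv2.resize(a[120:240,220:380,::-1],None,fx=4,fy=4,interpolation=2))
E
```

```text
t: 21.95
tool_pos: [0.5397, 0.1632, 0.1806]
tcp_rot: [-1.571, 0.0, 1.188]
contact_force: [0.2, -0.0, 0.8]
finger_gap: 0.0004
```

View pics/side15.png

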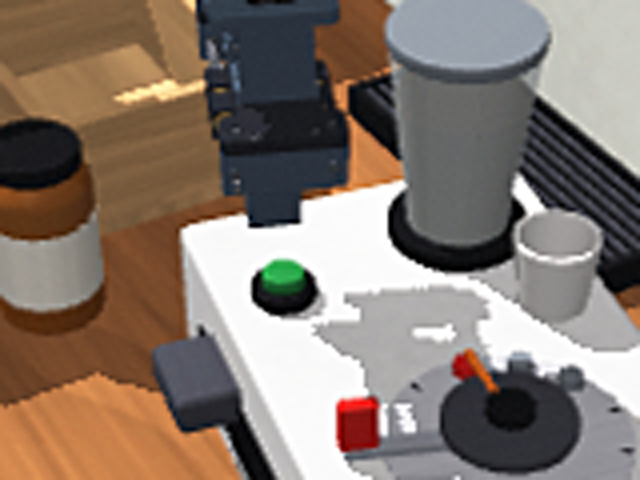

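The finger's lower edge (274,225 in the crop) is still well above the button (283,270), so the real tip sits about 2 cm above the stated TCP. I continue down in steps.

```bash
python3 -m creep '[[0,0,0.7,0,0,0,0],[0,0,1.3,0,0,0,0],[0,0,1.3,0,0,0,0]]'|grep -v rot; python3 -m creep '[[0,0,0.3,0,0,0,0],[0,0,0.6,0,0,0,0],[0,0,0.6,0,0,0,0]]'|grep -v rot
python3 - <<'E'
from h import *
a=imaging.read_camera("side");cv2.imwrite(f"pics/side16.png",cv2.resize(a[120:240,220:380,::-1],None,fx=4,fy=4,interpolation=2))
E
```

```text
t: 22.3
tool_pos: [0.5392, 0.1639, 0.1665]
contact_force: [-0.3, 0.9, -0.6]
finger_gap: 0.0001
t: 22.6
tool_pos: [0.5394, 0.1639, 0.1606]
contact_force: [-0.2, 0.4, -0.2]
finger_gap: 0.0004
```

View pics/side16.png

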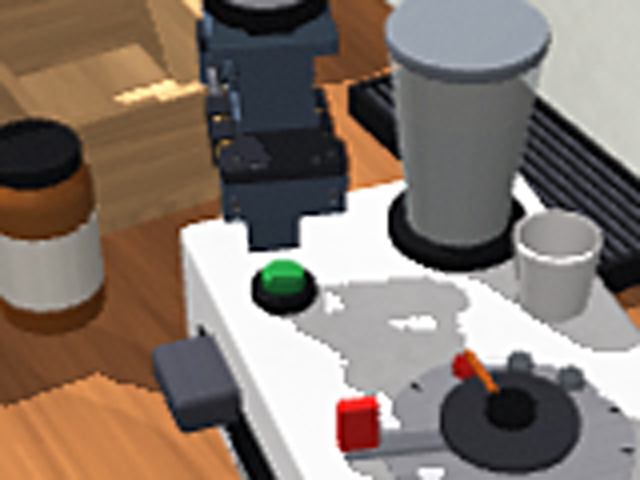

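```bash
for i in 1; do python3 -m creep '[[0,0,0.4,0,0,0,0],[0,0,0.8,0,0,0,0],[0,0,0.8,0,0,0,0]]'|grep -v rot; python3 -m creep '[[0,0,0.2,0,0,0,0],[0,0,0.4,0,0,0,0],[0,0,0.4,0,0,0,0]]'|grep -v rot;  python3 - <<'E'
from h import *
a=imaging.read_camera("side");cv2.imwrite(f"pics/side17.png",cv2.resize(a[160:220,250:330,::-1],None,fx=8,fy=8,interpolation=2))
E
done
```

```text
t: 22.95
tool_pos: [0.5392, 0.1639, 0.1523]
contact_force: [-1.3, -0.3, 0.2]
finger_gap: 0.0005
t: 23.25
tool_pos: [0.5394, 0.1639, 0.1488]
contact_force: [0.6, 0.3, 0.7]
finger_gap: 0.0004
```

View pics/side17.png

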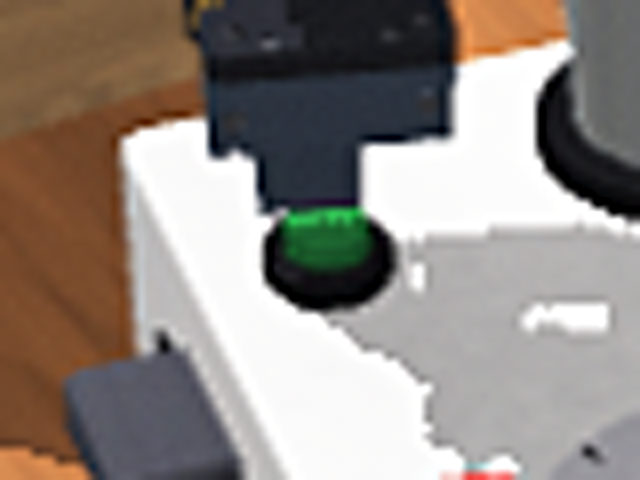

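Run:
```python
from h import *
for z in(.150,.162,.168,.172): print(z,plane("side",288.8,186.5,z).round(4))
print("button top pred",proj("side",[.544,.1635,.162]))
```

```text
0.15 [0.5477 0.18   0.15  ]
0.162 [0.5404 0.1659 0.162 ]
0.168 [0.5368 0.1588 0.168 ]
0.172 [0.5343 0.1541 0.172 ]
button top pred [290.38971715 186.55832594]
```

The geometry agrees: tip at z≈0.169, about 7 mm over the button. Pressing slowly.

```bash
for i in 1; do python3 -m creep '[[0,0,0.2,0,0,0,0],[0,0,0.4,0,0,0,0],[0,0,0.4,0,0,0,0]]'|grep -E 'pos|force'; python3 -m creep '[[0,0,0.2,0,0,0,0],[0,0,0.2,0,0,0,0]]'|grep -E 'pos|force';python3 -m creep '[[0,0,0.2,0,0,0,0],[0,0,0.2,0,0,0,0]]'|grep -E 'pos|force';  done
```

```text
tool_pos: [0.5394, 0.1639, 0.1447]
contact_force: [-0.0, -0.8, 0.0]
tool_pos: [0.5395, 0.1639, 0.1428]
contact_force: [-0.2, -0.3, -1.4]
tool_pos: [0.5395, 0.1639, 0.1408]
contact_force: [-0.7, -0.6, 0.1]
```

```bash
for i in 1; do python3 -m creep '[[0,0,0.2,0,0,0,0],[0,0,0.2,0,0,0,0]]'|grep -E 'pos|force';python3 -m creep '[[0,0,0.2,0,0,0,0],[0,0,0.2,0,0,0,0]]'|grep -E 'pos|force';  done
python3 - <<'E'
from h import *
a=imaging.read_camera("side");cv2.imwrite(f"pics/side18.png",cv2.resize(a[160:220,250:330,::-1],None,fx=8,fy=8,interpolation=2))
E
```

```text
tool_pos: [0.5396, 0.164, 0.1389]
contact_force: [-0.0, -0.1, 0.6]
tool_pos: [0.5397, 0.164, 0.137]
contact_force: [-0.0, -0.5, 1.9]
```

View pics/side18.png

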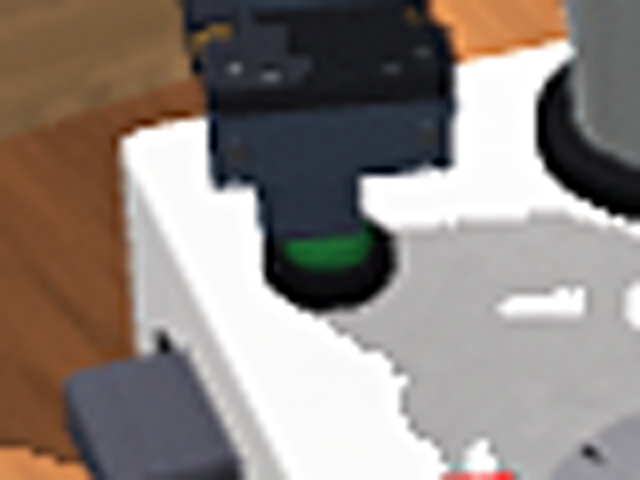

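Contact with the button. I press on until the force shows it is bottomed.

```bash
for i in 1; do python3 -m creep '[[0,0,0.15,0,0,0,0],[0,0,0.15,0,0,0,0]]'|grep -E 'pos|force';python3 -m creep '[[0,0,0.15,0,0,0,0],[0,0,0.15,0,0,0,0]]'|grep -E 'pos|force';python3 -m creep '[[0,0,0.1,0,0,0,0],[0,0,0.1,0,0,0,0]]'|grep -E 'pos|force';  done
```

```text
tool_pos: [0.5396, 0.164, 0.1355]
contact_force: [0.7, 0.7, 3.6]
tool_pos: [0.5397, 0.164, 0.134]
contact_force: [-0.1, 0.3, 4.3]
tool_pos: [0.5397, 0.164, 0.133]
contact_force: [-0.4, -0.5, 3.9]
```

```bash
for i in 1; do python3 -m creep '[[0,0,0.1,0,0,0,0],[0,0,0.1,0,0,0,0]]'|grep -E 'pos|force';python3 -m creep '[[0,0,0.1,0,0,0,0],[0,0,0.1,0,0,0,0]]'|grep -E 'pos|force';  done
```

```text
tool_pos: [0.5397, 0.164, 0.1327]
contact_force: [-4.1, -0.2, 13.8]
tool_pos: [0.5398, 0.164, 0.1325]
contact_force: [-10.3, -3.2, 26.7]
```

Force jumped to 27 N: the button is bottomed after about 6 mm of travel. I take a picture while it is pressed, then release.

```bash
python3 - <<'E'
from h import *
a=imaging.read_camera("side");cv2.imwrite(f"pics/side19.png",cv2.resize(a[160:220,250:330,::-1],None,fx=8,fy=8,interpolation=2))
print(bot.get_state()["contact_force"])
E
python3 -m creep '[[0,0,-1,0,0,0,0],[0,0,-5,0,0,0,0],[0,0,-9,0,0,0,0],[0,0,-13,0,0,0,0],[0,0,-15,0,0,0,0],[0,0,-15,0,0,0,0],[0,0,-15,0,0,0,0]]'
python3 - <<'E'
from h import *
a=imaging.read_camera("side");cv2.imwrite(f"pics/side20.png",cv2.resize(a[120:300,220:440,::-1],None,fx=3.5,fy=3.3,interpolation=2))
E
python3 ptr.py
```

```text
[-9.43398403 -2.01848971 27.48521901]
t: 26.2
tool_pos: [0.5392, 0.1639, 0.2804]
tcp_rot: [-1.57, 0.0, 1.189]
contact_force: [-0.7, -0.4, 0.2]
finger_gap: 0.0006
ptr n 23 angle 77.7 rmax 0.0657 (stud 78)
```

View pics/side19.png

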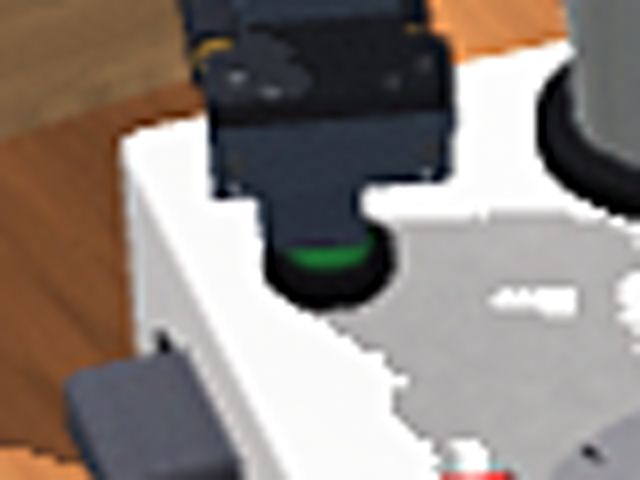

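View pics/side20.png

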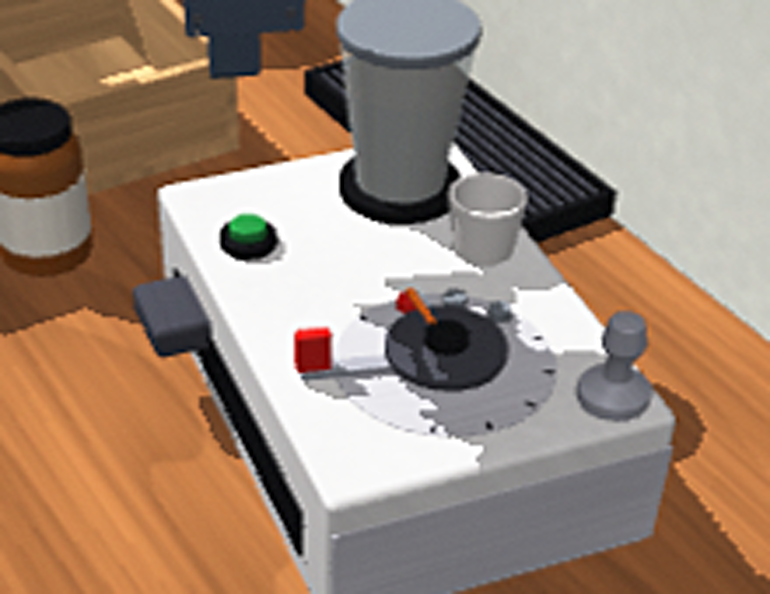

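Button is up again, pointer on red stud, lever home. I move clear so the top view can confirm.

```bash
python3 -m creep '[[0,3,-3,3,0,0,0],[0,7,-3,6,0,0,0],[0,11,-3,9,0,0,0],[0,15,-3,12,0,0,0],[0,19,-3,15,0,0,0],[0,23,-3,15,0,0,0],[0,26,-3,15,0,0,0],[0,26,-3,15,0,0,0],[0,26,-3,15,0,0,0],[0,26,-3,15,0,0,0]]'
python3 - <<'E'
from h import *
a=imaging.read_camera("top");cv2.imwrite("pics/top21.png",a[:,:,::-1])
a0=cv2.imread("pics/top0.png")[:,:,::-1].copy()
for n,i in(("before",a0),("after",a)):
    for c in("red","green","orange"): print(n,c,[b for b in blobs(i,c)[0] if 185<b[1][0]<385 and 125<b[1][1]<290])
c=a[140:290,185:385,::-1];cv2.imwrite("pics/top21z.png",cv2.resize(c,None,fx=4,fy=4,interpolation=2))
E
python3 ptr.py
```

```text
t: 27.3
tool_pos: [0.4969, 0.4602, 0.3101]
tcp_rot: [-1.57, 0.002, 1.188]
contact_force: [0.2, -0.1, 0.0]
finger_gap: 0.0006
before red [([290, 208, 6, 7, 32], [292.5, 210.88]), ([305, 248, 7, 11, 50], [307.78, 252.92])]
before green [([228, 232, 14, 14, 153], [234.32, 238.53])]
before orange [([327, 192, 14, 16, 43], [333.14, 200.42])]
after red [([290, 208, 6, 7, 20], [292.0, 211.5]), ([305, 247, 7, 12, 51], [307.78, 252.8])]
after green [([228, 233, 14, 13, 141], [234.25, 238.84])]
after orange [([292, 209, 23, 5, 45], [302.71, 211.09])]
ptr n 23 angle 77.7 rmax 0.0657 (stud 78)
```

View pics/top21.png

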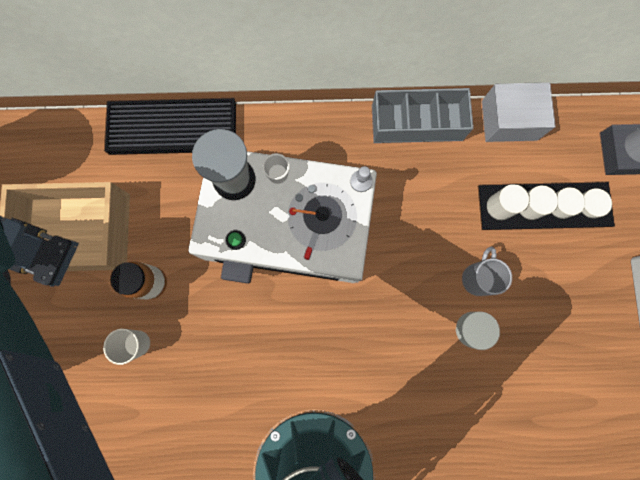

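View pics/top21z.png

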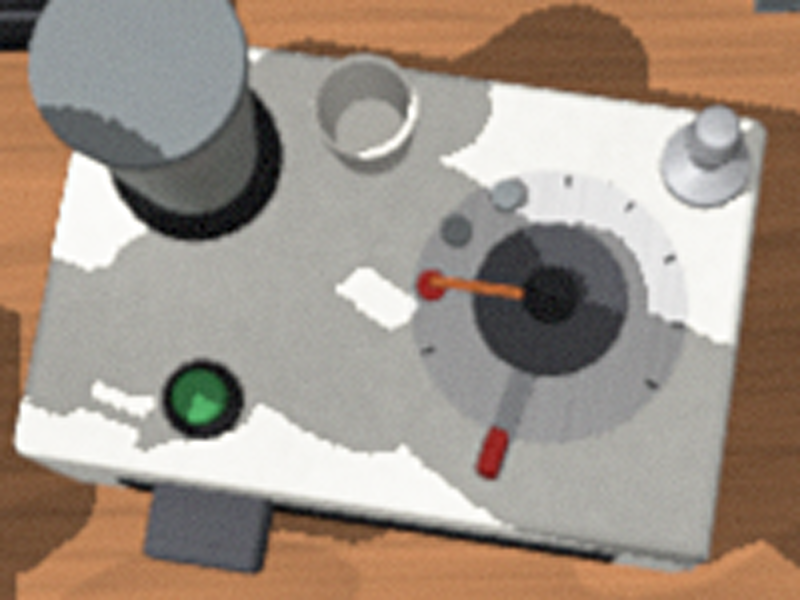

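The top view shows the pointer over the red stud (292,211), the pad at its rest pixel (307.8,252.8), the button up, and the bystanders where they were. The arm is clear, so I hand in.

```bash
python3 -c "
from station import job
print(job.sign_off())"
```

```text
the job is handed in; nothing more can be done
None
```

I pushed the thumb lever through four full strokes, which brought the orange pointer onto the red stud. I then pressed the green button once, let go, moved clear and handed the job in at about 27 s.

**Last checks**
- **Pointer:** it stands at 77.7° by the side camera, and the stud is at 77.9°. In the top view the pointer's end lies over the red stud.
- **Lever:** it is home; the pad is back at its starting pixel, within 0.1 px. The highest push force I read was about 6 N, but I only read it between moves.
- **Button:** it looks up again in both views. No bystander looks moved by eye, and the tool force reads near zero.

**What did not match**
- **Fingertips:** they sat about 2 cm above where the stated TCP put them. I corrected for this using the pictures and the contact forces.
- **Lever force:** the dial clicked about 1 mm after the push force began to rise again near the end of the stroke. I confirmed each click in the pictures.
- **Button press:** the last 1 mm step bottomed the button harder than I meant, at about 27 N, with 10 N sideways. The travel of 5 to 6 mm comes from the force and tool height; I could not read it directly.

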